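# Snap the dispenser clamp shut with pliers

## Task

The sauce dispenser has been put back together after washing, but the stiff snap clamp round its outlet joint is still open. Take the pliers from the table and squeeze the clamp's two ears together between their jaws, just hard enough that the catch clicks and the clamp stays shut; do not crush it, and do not press on it with your own fingers. Then lay the pliers flat on the table again, clear of the dispenser, and leave the cup under the nozzle and the other things where they are.

Things in the scene. Friction and masses are not known exactly. Their poses are not given: they have to be found in the camera images.
- dispenser: fixed bench-top sauce dispenser, stainless steel, 275 mm high: hopper (100 mm wide, from 140 mm up) on a rear column, outlet tube and nozzle below. Origin on the table under the outlet axis; -x is its front, to which the clamp's ears stick out, y its left seen from the robot. Base plate 11 mm high, reaching 53 mm to the front, 113 mm to the rear, 75 mm to each side of the origin
- clamp_left: left (+y) half of the grey plastic snap clamp round the outlet joint, 65 mm across, mid-plane 105 mm up; origin there on its upright hinge pin, 36 mm behind the outlet axis. A sprung tongue on its ear hooks behind a catch on the right ear. Squeezed slowly, an ear takes 6 to 12 N while the hook climbs the catch, then less; 4 to 5 mm on it drops in. Over 20 N on an ear crushes the clamp
- clamp_right: right (-y) half of the clamp on the same pin, mirror image, with the catch on top of its ear; origin on the pin at mid-plane. The width at which the catch clicks differs by some 3.5 mm from start to start and cannot be seen; about 1.5 mm past the click the ears meet a hard stop, where the force rises steeply
- ear_left (a point): middle of the pressing face, outer (+y) side of the left ear: 44 mm in front of the outlet axis, 101 mm above the table. The upright flat face runs 9 mm to the front and 10 mm to the rear of this point, 13 mm up and 10 mm down; the tongue lies more than 12 mm above it
- ear_right (a point): the same point on the outer (-y) face of the right ear. Open, the two points are about 30 mm apart and spring back to that if let go too soon; clicked, they stay 17 to 21.5 mm apart
- pliers: loose sprung pliers, steel, grey handle sleeves, 160 mm long, 20 mm thick, 0.14 kg, lying flat. Origin at the underside below the pivot, x along the middle to the jaws, z up. Handles bowed, widest (62 mm outside, 20 mm high) 73 mm behind the origin: grip both there from above; centre of mass 55 mm behind the origin. The jaw pads stand 42 mm ahead of the origin
- pliers_a (a joint): turn of each lever from open (0) to 0.29 rad. Width over handles = 62 mm - 146 mm x value; clear space between the jaws' upright round pads (8 mm thick, 3 to 17 mm above the underside) = 39 mm - 84 mm x value. The spring takes 6 N on each handle at 0, 9 N at 0.24; each newton more gives 1 to 1.7 N at the jaws, by friction
- cup: white plastic dip cup, 76 mm wide, 47 mm high, standing on the base plate under the nozzle; origin at its underside; leave it alone
- sauce_bottle: yellow squeeze bottle, 62 mm wide, 206 mm high, upright, left of the dispenser; origin at its underside; leave it alone
- rice_bowl: small tan bowl, 93 mm wide, 64 mm high, left of the dispenser; origin at its underside; leave it alone
- tape_roll: roll of brown tape lying flat, 92 mm wide, 48 mm high, right of the dispenser; origin at its underside; leave it alone
There are look-alikes about, which are no part of the job. Of the things that look like the pliers, take the one that is farthest to the robot's right at the start.

How it is judged:
By the outcome, as a careful person would: the job done as asked, in the order asked, and still so for the second after the job is handed in, with the robot touching nothing.
It also fails if it takes over 58 s, if anything falls off the work surface, if the arm or the gripper's body presses on something with over 40 N, if the wrist force passes 120 N, or if a joint passes its speed limit or range.

## Robot

A 6-joint arm with a two-finger parallel gripper is mounted at the origin on a cart in front of the work surface, level with it; the furniture and walls round the work are solid. World frame = base frame: x ahead of the robot, y to its left, z up, the work surface at z = 0. Lengths are in m, angles in rad, forces in N, time in s.
With the tool pointing down it reaches from about 0.275 to 0.825 m from the base axis. Payload 4.9 kg.
Tool frame: the origin (TCP) lies midway between the tips of the shut fingers; the grasp point (between the pads) lies 19 mm behind it; z points along the fingers, x is the direction in which the jaws open and shut, and the axes are right-handed (so a half turn about z gives the same grasp; the last joint's range is limited). The gripper opens to 85 mm and grips with 20 to 120 N. Pads are 22 mm wide; open, the fingers measure 114 mm over their backs; the gripper's body (76 mm by 85 mm) begins 54 mm behind the grasp point. The pads swing forward as they close: fully open they stand 13 mm farther back than shut.
Start: joints at [-1.321, 0.326, -0.193, 1.052, 0, 1.437], TCP at [0.206, -0.51, 0.231] pointing down, gripper open.
Joint ranges: [-2.65, 2.65], [-0.97, 1.79], [-1.3, 1.35], [-1.93, 2.1], [-1.47, 1.37], [-3.14, 3.14]. Speed limits (rad/s): [2.57, 2.57, 3.14, 3.14, 3.14, 3.14].

## Interface

Orientations are given as a rotation vector (axis times angle).
In Python, from workcell import telemetry, read_camera, sign_off gives the robot as it stands.
- The arm moves only by the tool play_rows, never from a script. Its argument "moves" is a list that holds one entry, the list of rows, each a list of 7 numbers: the shift along the world's x, y, z in cm, then the turn, a rotation vector about the world's x, y, z in units of 6 degrees (1.0 is 6 degrees), then the opening, from -1 (shut) to 1 (fully open). A call has 1 to 5 rows; each row is the pose to reach, as a shift and turn from the pose commanded when the call began; what a row does not reach only later rows make up. A row lasts 1/12 s, in which the tool goes at most 41.7 mm and 7.16 degrees, less where a joint would pass 70% of its speed; a pose out of reach is approached as far as the arm can. A call with a gripper value outside its range is refused whole. The fingers move at their own pace and stop on an object; "force" is the grip in N (left out, the last holds). Time passes only in rows, so rows that repeat a pose let the fingers close. It gives the time, the measured TCP pose, the force and the opening at its end, in the units of the state.
- telemetry.read_state(): the state, without advancing time (a new reading comes with each control period).
- read_camera(name): name is "side" or "top" or "wrist"; returns a dict with "pixels" (420x560x3 uint8, blue, green, red), "fx", "fy", "cx", "cy" (pixels), "distortion" ([k1, k2, p1, p2, k3] as OpenCV has them; the pictures are not rectified), "R" (3x3) and "t" (3): a world point X has camera coordinates R X + t. Camera axes: x right, y down, z forward; pixel columns grow to the right and rows downward; lengths in m; the calibration is good to about 2 mm. A picture is of the moment at which its call begins. There is no depth.
- sign_off(): hands the job in, once; it reports no verdict.
The state is a dict: "time": time; "joint_positions": joint angles; "qd": joint speeds; "tau": joint torques, N m; "eef_pos": TCP position; "tool_rot": TCP orientation; "wrist_force": force on the tool from outside, world axes, zero at the start; "moment": the same for the moment, N m; "gripper_width": opening from 0.0 (shut) to 1.0 (fully open).
Only numpy, scipy, OpenCV 4.12 (cv2) and the standard library are available. Lean on these libraries where they do the work, as an engineer would, in place of code of your own. Each camera call takes 0.05 s, during which the arm holds its last target.

## Working session

There is one attempt and no reset: what is moved stays moved. The work goes in short steps, Python scripts to look and compute and a tool call to move; the robot and the scene stay as the last step left them, time stands still between calls to the robot, and variables do not carry over. Pictures are saved under pics/ and viewed, and the job is handed in when it is done.

Besides the shell and the picture viewer there is one more tool, called after "Request:" as name(argument=value, ...) on one line, values as JSON. play_rows: Moves the arm, as the interface text tells. Its arguments: {"type":"object","properties":{"moves":{"type":"array"},"force":{"type":"number"}},"required":["moves"]}

```bash
ls; mkdir -p pics; python3 - <<'E'
from workcell import telemetry, read_camera
import cv2
print(telemetry.read_state())
for n in ["side","top","wrist"]:
    c=read_camera(n); cv2.imwrite(f"pics/{n}0.png",c["pixels"])
    print(n,c["fx"],c["cx"],c["cy"],c["distortion"],c["R"],c["t"])
E
```

```text
pics
{'time': 0.0, 'joint_positions': array([-1.32119961e+00,  3.26946802e-01, -1.93605796e-01,  1.05199039e+00,
       -7.03916899e-06,  1.43662132e+00]), 'qd': array([-0.00024174,  0.0018737 , -0.00088925,  0.00079786,  0.00076055,
        0.00057573]), 'tau': array([ 2.35174943e-03, -4.43395758e+01,  2.62441045e+01,  1.53324392e-02,
       -6.74585635e-05, -7.38590586e-06]), 'eef_pos': array([ 0.20580551, -0.50940669,  0.23049193]), 'tool_rot': array([-2.60336275e+00,  1.75637048e+00,  2.05532311e-03]), 'wrist_force': array([-0.47275765,  0.15026354,  0.47094123]), 'moment': array([ 0.01149644, -0.00520541,  0.00161176]), 'gripper_width': 0.9988338778319666}
side 493.24499740482315 279.4258532192737 206.79460975100864 [-0.00218398  0.          0.          0.          0.        ] [[-0.98131853 -0.19229798 -0.00595215]
 [-0.0704544   0.38798149 -0.91897037]
 [ 0.17902547 -0.9013833  -0.39428167]] [0.60517022 0.09889633 1.08481074]
top 469.0152463853148 276.5078743841978 213.3357866725257 [-0.00039723  0.          0.          0.          0.        ] [[-0.01689795 -0.99956295  0.02425624]
 [-0.99713634  0.0150585  -0.07411049]
 [ 0.07371284 -0.0254391  -0.996955  ]] [0.10032352 0.5935981  1.1422663 ]
wrist 326.92860120400104 281.9476352899535 208.19842606332537 [-0.03320995  0.          0.          0.          0.        ] [[ 0.37437048 -0.92727857 -0.0010938 ]
 [-0.89540443 -0.36180803  0.25951082]
 [-0.24103457 -0.09617379 -0.96573958]] [-0.54888406 -0.03374913  0.37807355]
```

View pics/side0.png

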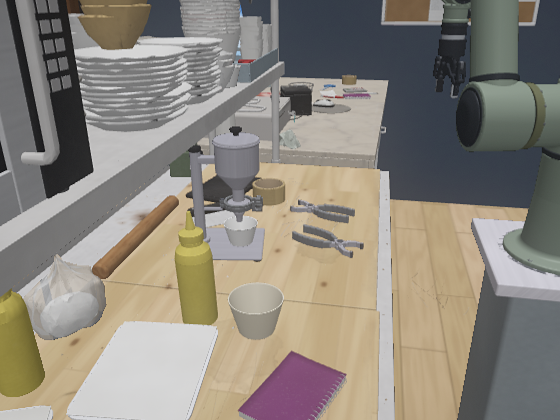

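View pics/top0.png

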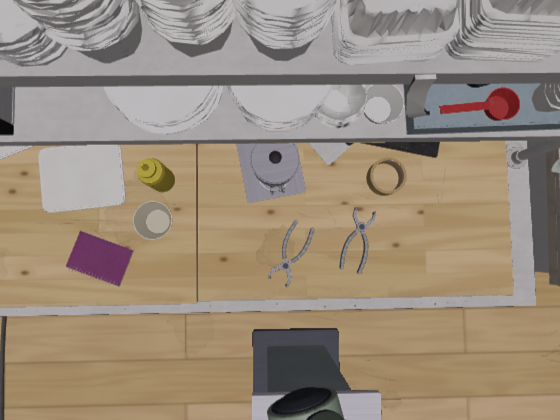

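View pics/wrist0.png

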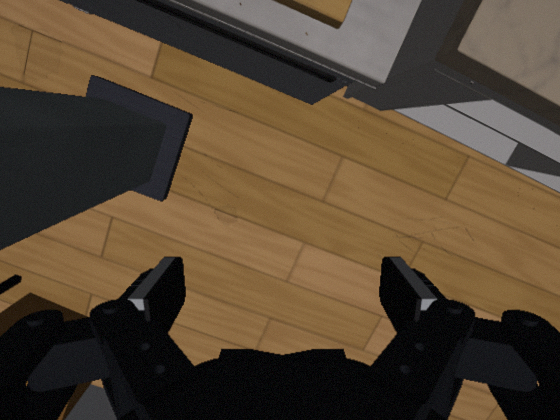

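```bash
cat > h.py <<'E'
import numpy as np, cv2
from workcell import telemetry, read_camera
def cam(n):
    c=read_camera(n); c["K"]=np.array([[c["fx"],0,c["cx"]],[0,c["fy"],c["cy"]],[0,0,1]]); c["R"]=np.array(c["R"]);c["t"]=np.array(c["t"]);c["D"]=np.array(c["distortion"]);return c
def proj(c,X):
    return cv2.projectPoints(np.array(X,float).reshape(-1,3),cv2.Rodrigues(c["R"])[0],c["t"],c["K"],c["D"])[0].reshape(-1,2)
def ray(c,uv):
    p=cv2.undistortPoints(np.array(uv,float).reshape(-1,1,2),c["K"],c["D"]).reshape(-1,2)
    d=np.c_[p,np.ones(len(p))]@c["R"]; o=-c["R"].T@c["t"]; return o,d
def onz(c,uv,z):
    o,d=ray(c,uv); return o+d*((z-o[2])/d[:,2])[:,None]
def crop(c,x0,y0,x1,y1,s,name):
    cv2.imwrite("pics/"+name,cv2.resize(c["pixels"][y0:y1,x0:x1],None,fx=s,fy=s,interpolation=cv2.INTER_CUBIC))
E
python3 - <<'E'
from h import *
c=cam("top")
crop(c,330,195,390,285,6,"t1.png"); crop(c,230,130,330,210,8,"t2.png")
c=cam("side"); crop(c,180,120,380,270,4,"s1.png")
E
```

```text
(no output)
```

View pics/t1.png

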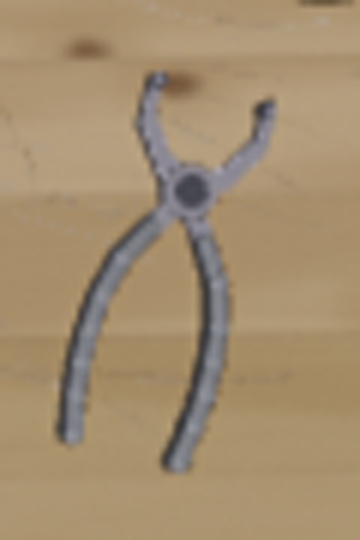

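View pics/t2.png

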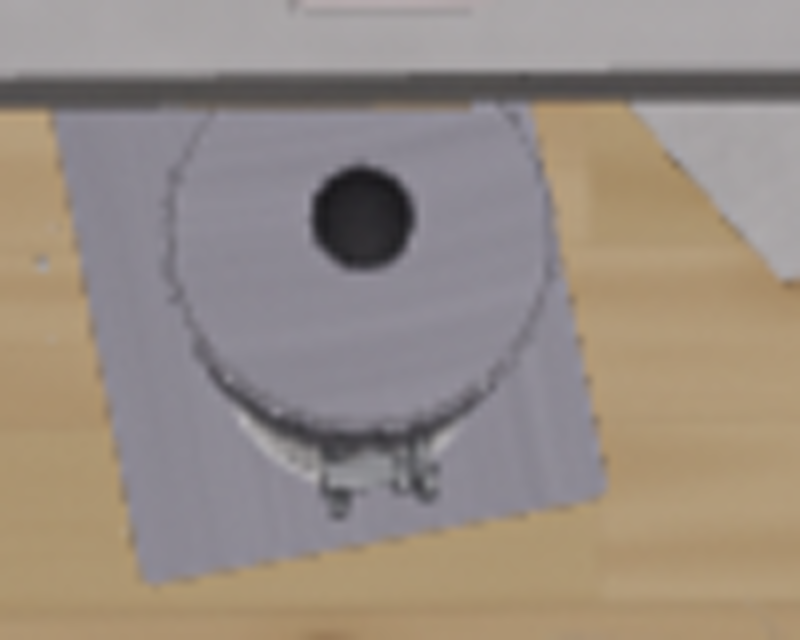

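View pics/s1.png

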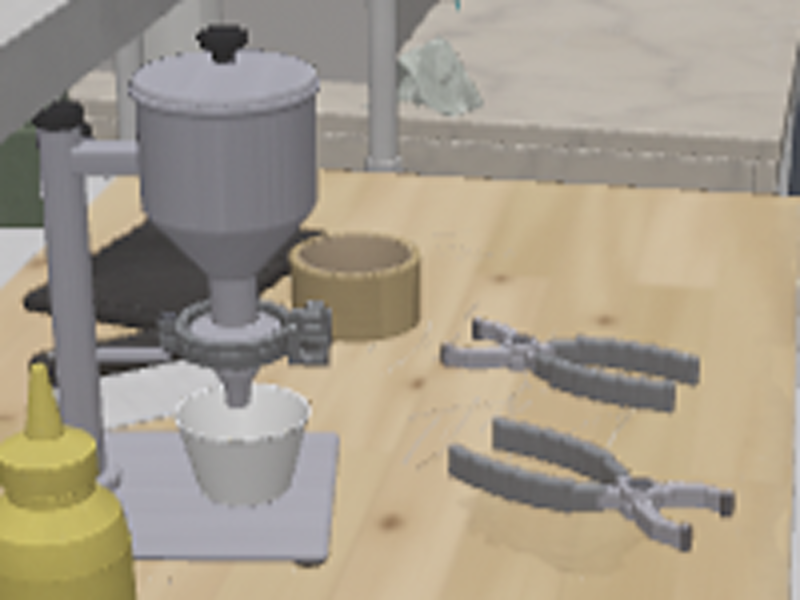

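```bash
python3 - <<'E'
from h import *
c=cam("top")
o=lambda p,x,y,s:[p[0]/s+x-.4,p[1]/s+y-.4]
P=[o(p,330,195,6) for p in [(190,190),(156,82),(264,108),(68,437),(176,465)]]
W=np.vstack([onz(c,P[:1],.02),onz(c,P[1:3],.017),onz(c,P[3:],.02)]);print(W.round(4))
m1=W[1:3].mean(0);m2=W[3:].mean(0);d=m1-m2;print("mid",m1,m2,"yaw",np.degrees(np.arctan2(d[1],d[0])))
B=onz(c,[o((148,583),230,130,8),o((605,492),230,130,8)],.011);print(B.round(4))
v=B[0]-B[1];yaw=np.arctan2(v[1],v[0])-np.pi/2;print("width",np.linalg.norm(v),"yaw",np.degrees(yaw))
O=B.mean(0)+.053*np.array([np.cos(yaw),np.sin(yaw),0]);print("origin",O)
R=np.array([[np.cos(yaw),-np.sin(yaw),0],[np.sin(yaw),np.cos(yaw),0],[0,0,1]])
s=cam("side")
O[2]=0
for name,q in [("earL",[-.044,.015,.101]),("earR",[-.044,-.015,.101]),("earLtop",[-.053,.015,.114]),("bl",[-.053,.075,.011]),("br",[-.053,-.075,.011]),("hop",[0,0,.275])]:
    X=O+R@np.array(q);print(name,X.round(4),proj(c,X).round(1),proj(s,X).round(1), "t2px",((proj(c,X)-[230,130])*8).round(),"s1px",((proj(s,X)-[180,120])*4).round())
E
```

```text
[[ 0.5598 -0.1195  0.02  ]
 [ 0.6051 -0.1073  0.017 ]
 [ 0.5936 -0.1522  0.017 ]
 [ 0.4589 -0.066   0.02  ]
 [ 0.4466 -0.1103  0.02  ]]
mid [ 0.59935814 -0.129734    0.017     ] [ 0.45276076 -0.08816461  0.02      ] yaw -15.831299995287607
[[0.6242 0.1612 0.011 ]
 [0.6508 0.0174 0.011 ]]
width 0.1461975585526433 yaw 10.495809762757903
origin [0.68959402 0.09895306 0.011     ]
earL [0.6436 0.1057 0.101 ] [[270.6 190. ]] [[257.5 207.6]] t2px [[325. 480.]] s1px [[310. 350.]]
earR [0.6491 0.0762 0.101 ] [[283.3 187.5]] [[258.2 202.2]] t2px [[426. 460.]] s1px [[313. 329.]]
earLtop [0.6347 0.104  0.114 ] [[271.4 193.1]] [[261.5 202. ]] t2px [[331. 505.]] s1px [[326. 328.]]
bl [0.6238 0.163  0.011 ] [[247.4 202.6]] [[261.3 257.8]] t2px [[139. 581.]] s1px [[325. 551.]]
br [0.6511 0.0156 0.011 ] [[306. 191.]] [[264.1 227.2]] t2px [[608. 488.]] s1px [[336. 429.]]
hop [0.6896 0.099  0.275 ] [[274.7 155.5]] [[234.4 126.8]] t2px [[357. 204.]] s1px [[218.  27.]]
```

Request:
play_rows(moves=[[[1.4,2.05,0,0,0,1.18,1],[2.8,4.1,0,0,0,2.36,1],[4.2,6.15,0,0,0,3.54,1],[5.6,8.2,0,0,0,4.72,1],[7.1,10.25,0,0,0,5.9,1]]], force=20)

```text
time: 0.77
eef_pos: [0.2773, -0.4065, 0.2313]
tool_rot: [3.018, -0.874, -0.0]
wrist_force: [0.7, 0.2, 0.1]
gripper_width: 1.003
```

Request:
play_rows(moves=[[[1.4,2.05,0,0,0,1.18,1],[2.8,4.1,0,0,0,2.36,1],[4.2,6.15,0,0,0,3.54,1],[5.6,8.2,0,0,0,4.72,1],[7.1,10.25,0,0,0,5.9,1]]])

```text
time: 1.18
eef_pos: [0.3484, -0.3039, 0.2314]
tool_rot: [3.14, 0.086, 0.0]
wrist_force: [0.3, -0.2, -0.0]
gripper_width: 1.0
```

Request:
play_rows(moves=[[[1.4,2.05,0,0,0,1.18,1],[2.8,4.1,0,0,0,2.36,1],[4.2,6.15,0,0,0,3.54,1],[5.6,8.2,0,0,0,4.72,1],[7.1,10.25,0,0,0,5.9,1]]])

```text
time: 1.6
eef_pos: [0.4194, -0.2014, 0.2314]
tool_rot: [2.965, 1.037, 0.0]
wrist_force: [-0.2, -0.9, 0.9]
gripper_width: 1.002
```

Request:
play_rows(moves=[[[1.4,2.05,-0.8,0,0,1.18,1],[2.8,4.1,-1.6,0,0,2.36,1],[4.2,6.15,-2.4,0,0,3.54,1],[5.6,8.2,-3.2,0,0,4.72,1],[7.1,10.25,-4,0,0,5.9,1]]])

```text
time: 2.02
eef_pos: [0.4905, -0.0989, 0.191]
tool_rot: [2.51, 1.889, 0.0]
wrist_force: [1.1, -1.1, -0.6]
gripper_width: 0.996
```

```bash
python3 - <<'E'
from h import *
c=cam("wrist")
cv2.imwrite("pics/w1.png",c["pixels"])
s=telemetry.read_state();v=s["tool_rot"];R=cv2.Rodrigues(np.array(v))[0]
print(s["eef_pos"],np.degrees(np.arctan2(R[1,0],R[0,0])))
# predicted pliers
yaw=np.radians(-15.8);P=np.array([.5598,-.1195,0]);x=np.array([np.cos(yaw),np.sin(yaw),0]);y=np.array([-x[1],x[0],0])
for n,a,b,z in [("piv",0,0,.02),("jl",.042,.0235,.017),("jr",.042,-.0235,.017),("hl",-.073,.031,.01),("hr",-.073,-.031,.01),("hmid",-.073,0,.02)]:
    print(n,proj(c,P+a*x+b*y+[0,0,z]).round(1))
E
```

```text
[ 0.49203789 -0.09558579  0.18963208] 74.38116664587999
piv [[281.3 258.5]]
jl [[303.2 293.2]]
jr [[259.7 293.3]]
hl [[311.7 187.2]]
hr [[250.2 187.5]]
hmid [[280.9 189.4]]
```

View pics/w1.png

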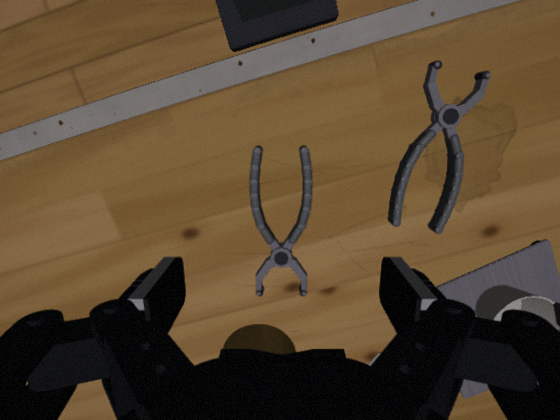

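Request:
play_rows(moves=[[[0,0,-3,0,0,0,1],[0,0,-6,0,0,0,1],[0,0,-9,0,0,0,1],[0,0,-12,0,0,0,1],[0,0,-14,0,0,0,1]]])

```text
time: 2.48
eef_pos: [0.4886, -0.0996, 0.0489]
tool_rot: [-2.515, -1.88, 0.002]
wrist_force: [-0.1, 0.4, -0.1]
gripper_width: 0.999
```

Request:
play_rows(moves=[[[0,0,-1,0,0,0,1],[0,0,-2,0,0,0,1],[0,0,-3,0,0,0,1],[0,0,-3,0,0,0,1],[0,0,-3,0,0,0,1]]])

```text
time: 2.9
eef_pos: [0.4903, -0.1002, 0.0216]
tool_rot: [2.516, 1.881, 0.0]
wrist_force: [0.1, -0.1, -0.7]
gripper_width: 1.002
```

Request:
play_rows(moves=[[[0,0,-0.7,0,0,0,1],[0,0,-1.4,0,0,0,1],[0,0,-2.1,0,0,0,1],[0,0,-2.1,0,0,0,0.6],[0,0,-2.1,0,0,0,0.6]]])

```text
time: 3.32
eef_pos: [0.4894, -0.0998, -0.0002]
tool_rot: [-2.515, -1.881, 0.001]
wrist_force: [-0.3, 0.4, 0.4]
gripper_width: 0.801
```

Request:
play_rows(moves=[[[0,0,0,0,0,0,0.5],[0,0,0,0,0,0,0.45],[0,0,0,0,0,0,0.4],[0,0,0,0,0,0,0.36],[0,0,0,0,0,0,0.36]]])

```text
time: 3.73
eef_pos: [0.4901, -0.1, 0.0012]
tool_rot: [2.515, 1.881, 0.001]
wrist_force: [-3.0, 0.5, 8.1]
gripper_width: 0.679
```

```bash
python3 - <<'E'
from h import *
c=cam("wrist")
cv2.imwrite("pics/w2.png",c["pixels"])
print(telemetry.read_state())
c=cam("side"); crop(c,260,120,400,270,4,"s2.png")
E
```

```text
{'time': 3.7833, 'joint_positions': array([-3.48972786e-01,  5.20439251e-01, -5.91345047e-01,  4.58485445e-01,
        1.19211435e-04, -6.25869087e-02]), 'qd': array([-2.23060534e-03, -5.81247959e-05,  1.47890060e-03, -3.49029595e-04,
       -1.16367609e-03,  1.06975522e-03]), 'tau': array([-1.57777928e-01, -4.15636933e+01,  1.65234125e+01, -9.61541198e-01,
       -3.12621170e-02, -2.68270093e-02]), 'eef_pos': array([ 0.49008605, -0.09996574,  0.00114577]), 'tool_rot': array([2.51541410e+00, 1.88147232e+00, 6.09637024e-04]), 'wrist_force': array([-1.97919534,  0.61405111,  7.80999752]), 'moment': array([ 0.18855122,  0.43042115, -0.02786546]), 'gripper_width': 0.6834795476853739}
```

View pics/w2.png

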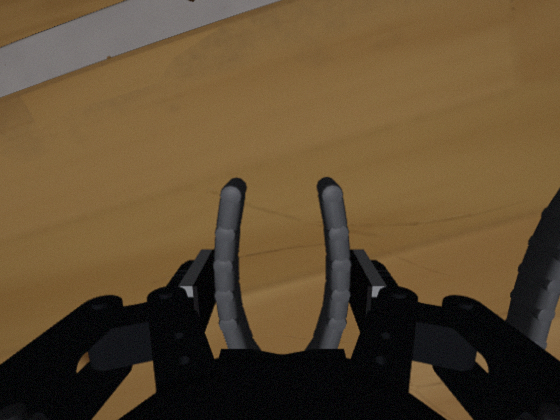

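View pics/s2.png

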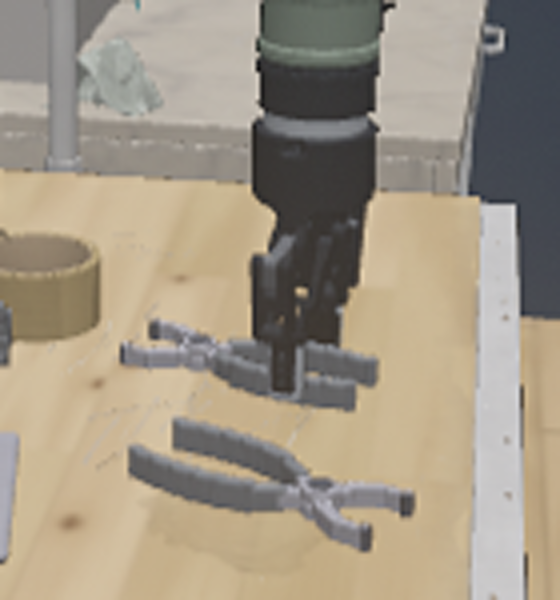

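Request:
play_rows(moves=[[[0,0,0.3,0,0,0,0.35],[0,0,1,0,0,0,0.34],[0,0,2,0,0,0,0.34],[0,0,3,0,0,0,0.34],[0,0,4,0,0,0,0.34]]])

```text
time: 4.25
eef_pos: [0.4902, -0.1001, 0.0415]
tool_rot: [2.515, 1.881, 0.0]
wrist_force: [0.4, 0.4, -1.1]
gripper_width: 0.671
```

Request:
play_rows(moves=[[[0,0,1,0,0,0,0.34],[0,0,2,0,0,0,0.34],[0,0,3,0,0,0,0.34],[0,0,4,0,0,0,0.34],[0,0,4,0,0,0,0.34]]])

```text
time: 4.67
eef_pos: [0.4914, -0.1005, 0.0826]
tool_rot: [2.513, 1.88, 0.003]
wrist_force: [0.2, -0.1, -0.7]
gripper_width: 0.668
```

```bash
python3 - <<'E'
from h import *
print(telemetry.read_state())
c=cam("side"); crop(c,260,120,400,270,4,"s3.png")
c=cam("wrist")
cv2.imwrite("pics/w3.png",c["pixels"])
E
```

```text
{'time': 4.6667, 'joint_positions': array([-3.49014096e-01,  3.93240281e-01, -5.23074377e-01,  6.51024651e-01,
        3.10097921e-05, -6.26588904e-02]), 'qd': array([ 0.00057838,  0.02701551, -0.02328939, -0.04719475,  0.00027204,
       -0.00145076]), 'tau': array([ 7.48991570e-02, -4.26617825e+01,  2.03924221e+01,  5.76831680e-01,
        3.00799853e-03, -8.20320997e-05]), 'eef_pos': array([ 0.49137737, -0.10048591,  0.08258245]), 'tool_rot': array([2.51338201, 1.88001252, 0.00301193]), 'wrist_force': array([ 0.19195185, -0.146915  , -0.74154318]), 'moment': array([-0.01749223, -0.0238236 , -0.01275525]), 'gripper_width': 0.6679511599149175}
```

View pics/s3.png

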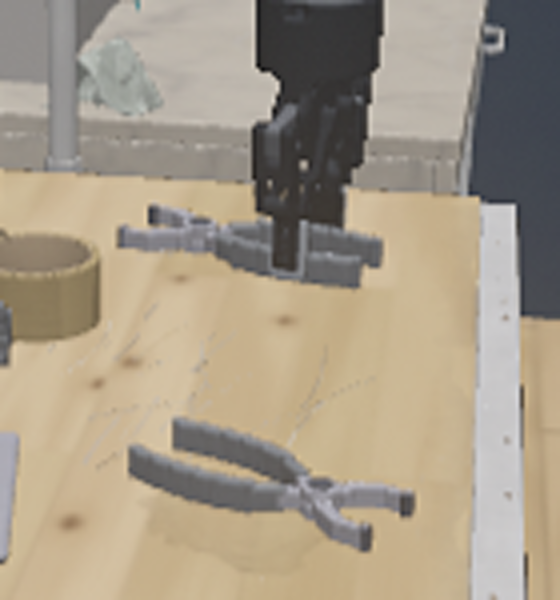

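View pics/w3.png

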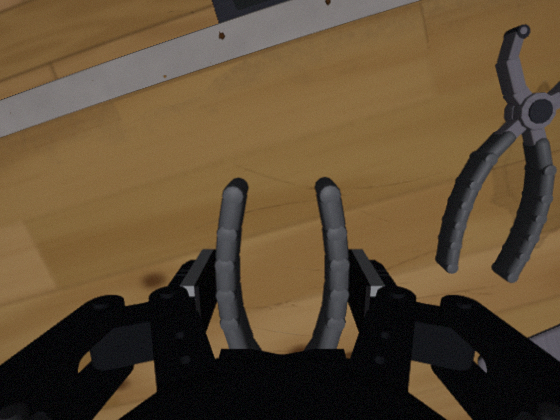

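Request:
play_rows(moves=[[[-0.2,1,1,0,0,0.3,0.34],[-0.4,2.5,1.4,0,0,0.8,0.34],[-0.7,4.5,1.4,0,0,1.3,0.34],[-1.0,6.5,1.4,0,0,1.9,0.34],[-1.3,8.5,1.4,0,0,2.5,0.34]]])

```text
time: 5.18
eef_pos: [0.4761, -0.0135, 0.0943]
tool_rot: [-2.243, -2.198, 0.001]
wrist_force: [0.3, 0.8, -2.2]
gripper_width: 0.675
```

Request:
play_rows(moves=[[[-0.3,2,0,0,0,0.6,0.34],[-0.6,4,0,0,0,1.2,0.34],[-0.9,5.8,0,0,0,1.6,0.34],[-1.2,7.2,0,0,0,1.93,0.34],[-1.2,7.2,0,0,0,1.93,0.34]]])

```text
time: 5.6
eef_pos: [0.4631, 0.0598, 0.0941]
tool_rot: [-2.007, -2.413, 0.001]
wrist_force: [-0.0, 0.2, -1.1]
gripper_width: 0.672
```

```bash
python3 - <<'E'
from h import *
s=telemetry.read_state();v=s["tool_rot"];R=cv2.Rodrigues(np.array(v))[0]
print(s["eef_pos"],np.degrees(np.arctan2(R[1,0],R[0,0])),s["gripper_width"])
c=cam("side"); crop(c,190,120,340,260,5,"s4.png")
c=cam("top"); crop(c,230,160,330,250,8,"t4.png")
E
```

```text
[0.46312559 0.05976452 0.09410978] 100.49454161073018 0.6722995332017347
```

View pics/s4.png

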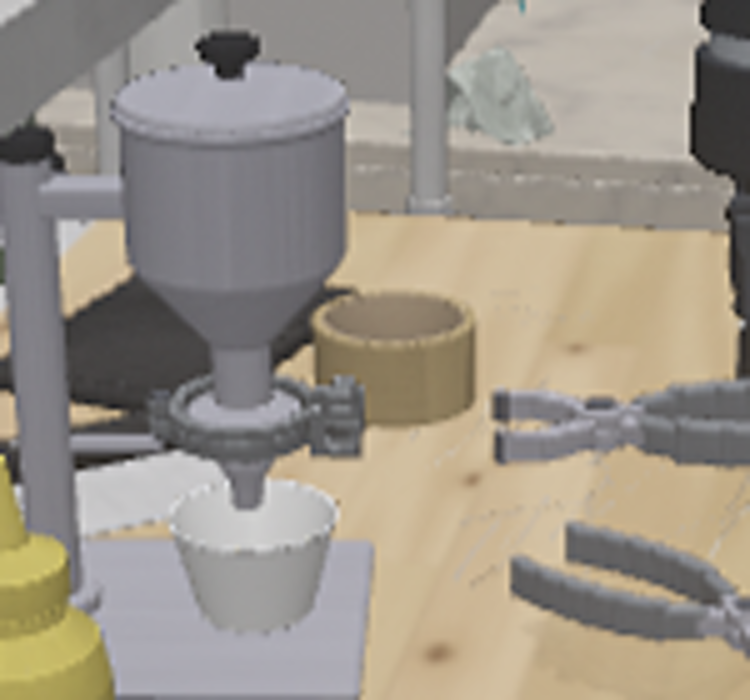

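View pics/t4.png

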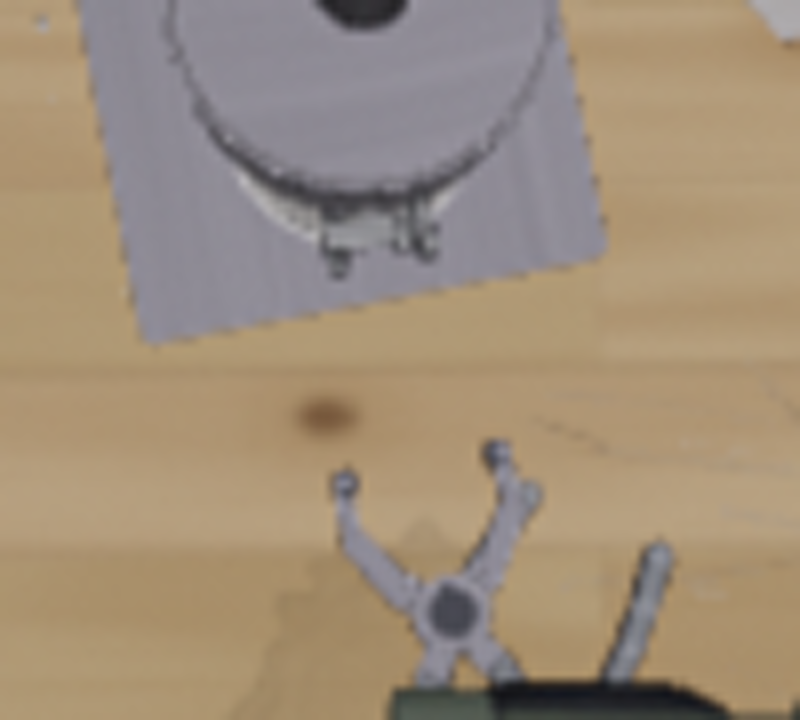

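```bash
python3 - <<'E'
from h import *
c=cam("top"); s=cam("side")
st=telemetry.read_state(); print(st["time"],st["eef_pos"])
f=lambda p:[p[0]/8+230-.45,p[1]/8+160-.45]
A=onz(c,[f((344,483)),f((496,452))],.111);P=onz(c,[f((453,612))],.114)
print(A.round(4),P.round(4)); m=A.mean(0); d=m-P[0]; print(m,np.linalg.norm(d[:2]),np.degrees(np.arctan2(d[1],d[0])), np.degrees(np.arctan2(*(A[0]-A[1])[[1,0]]))-90)
yaw=np.radians(10.5);u=np.array([np.cos(yaw),np.sin(yaw)]);n=np.array([-u[1],u[0]])
O=np.array([.6896,.0990]);r=m[:2]-O;print("pads in disp frame",r@u,r@n)
# pads in side view: predicted for z .094..: 
for z in (.097,.111,.104):
  for q in A: print(z,((proj(s,[q[0],q[1],z])-[190,120])*5).round())
  print('ears',[((proj(s,[*(O-.053*u+k*n),zz])-[190,120])*5).round().tolist() for k in(.015,-.015) for zz in(.091,.114)])
E
```

```text
5.8 [0.46496006 0.05671697 0.09431124]
[[0.5735 0.1024 0.111 ]
 [0.5817 0.0588 0.111 ]] [[0.5361 0.0721 0.114 ]]
[0.5776098  0.08060455 0.111     ] 0.04234637940194446 11.609638530265393 10.65869079989514
pads in disp frame -0.11346722020103805 0.0023211773388490333
0.097 [[499. 455.]]
0.097 [[498. 415.]]
ears [[[359.0, 459.0]], [[358.0, 410.0]], [[362.0, 432.0]], [[361.0, 384.0]]]
0.111 [[499. 425.]]
0.111 [[498. 386.]]
ears [[[359.0, 459.0]], [[358.0, 410.0]], [[362.0, 432.0]], [[361.0, 384.0]]]
0.104 [[499. 440.]]
0.104 [[498. 401.]]
ears [[[359.0, 459.0]], [[358.0, 410.0]], [[362.0, 432.0]], [[361.0, 384.0]]]
```

```bash
python3 - <<'E'
from h import *
c=cam("top"); crop(c,230,160,330,250,8,"t5.png"); st=telemetry.read_state(); print(st["time"],st["eef_pos"])
s=cam("side"); crop(s,190,160,340,240,5,"s5.png")
E
```

```text
5.85 [0.46504676 0.0565029  0.09429367]
```

View pics/t5.png

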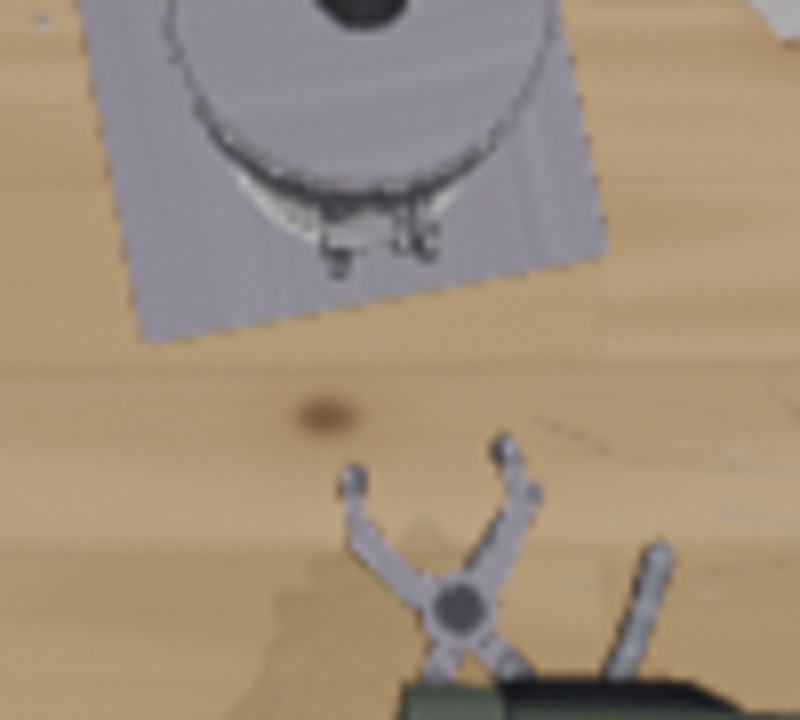

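View pics/s5.png

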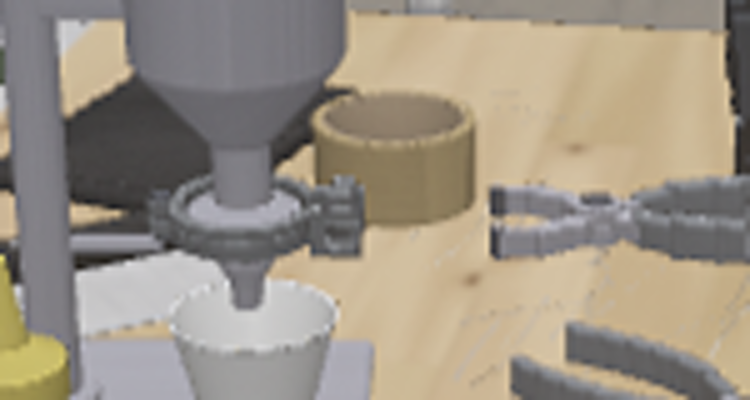

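Request:
play_rows(moves=[[[0.6,0.11,0,0,0,0,0.34],[1.6,0.3,0,0,0,0,0.34],[2.6,0.48,0,0,0,0,0.34],[3.2,0.59,0,0,0,0,0.34],[3.4,0.63,0,0,0,0,0.34]]])

```text
time: 6.32
eef_pos: [0.5006, 0.063, 0.0944]
tool_rot: [2.016, 2.408, 0.001]
wrist_force: [-0.2, -0.4, -1.7]
gripper_width: 0.67
```

```bash
python3 - <<'E'
from h import *
c=cam("top"); c=cam("top"); c=cam("top");crop(c,230,160,330,250,8,"t6.png"); st=telemetry.read_state(); print(st["time"],st["eef_pos"],st["wrist_force"])
s=cam("side"); crop(s,190,160,340,240,5,"s6.png")
E
```

```text
6.4667 [0.49863984 0.06311213 0.09404472] [-0.1033297   0.02698475 -2.39666875]
```

View pics/t6.png

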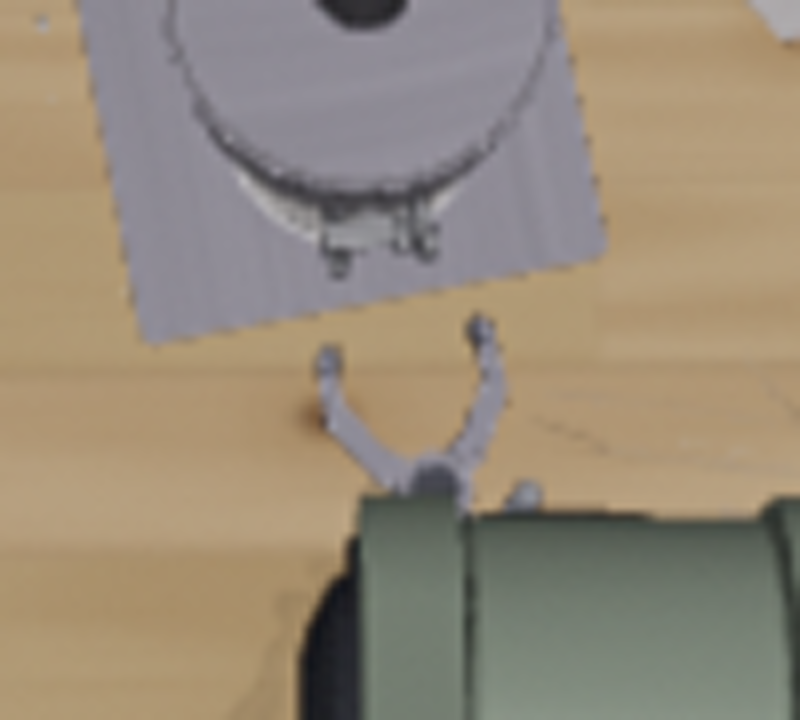

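View pics/s6.png

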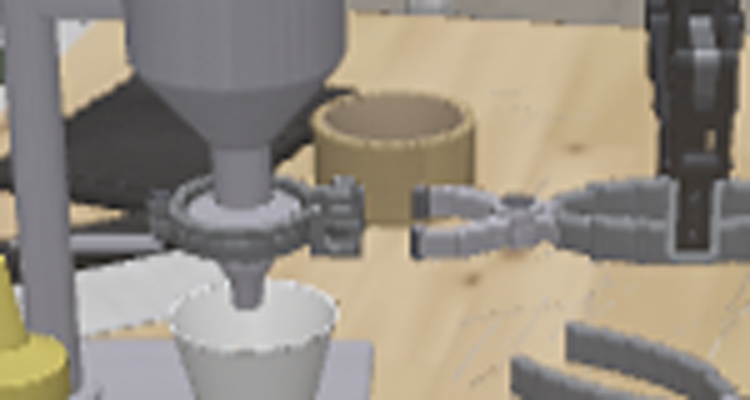

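Request:
play_rows(moves=[[[0.6,0.11,0,0,0,0,0.34],[1.3,0.24,0,0,0,0,0.34],[2.0,0.37,0,0,0,0,0.34],[2.7,0.5,0,0,0,0,0.34],[3.3,0.61,0,0,0,0,0.34]]])

```text
time: 6.93
eef_pos: [0.5332, 0.0696, 0.0944]
tool_rot: [2.015, 2.409, 0.001]
wrist_force: [0.4, 0.1, -0.8]
gripper_width: 0.668
```

```bash
python3 - <<'E'
from h import *
c=cam("top"); c=cam("top"); c=cam("top");crop(c,230,160,330,250,8,"t7.png"); st=telemetry.read_state(); print(st["time"],st["eef_pos"],st["wrist_force"])
s=cam("side"); crop(s,210,170,310,230,8,"s7.png")
E
```

```text
7.0833 [0.53252642 0.06950562 0.09416109] [-0.85120938 -0.15089335 -1.79072165]
```

View pics/t7.png

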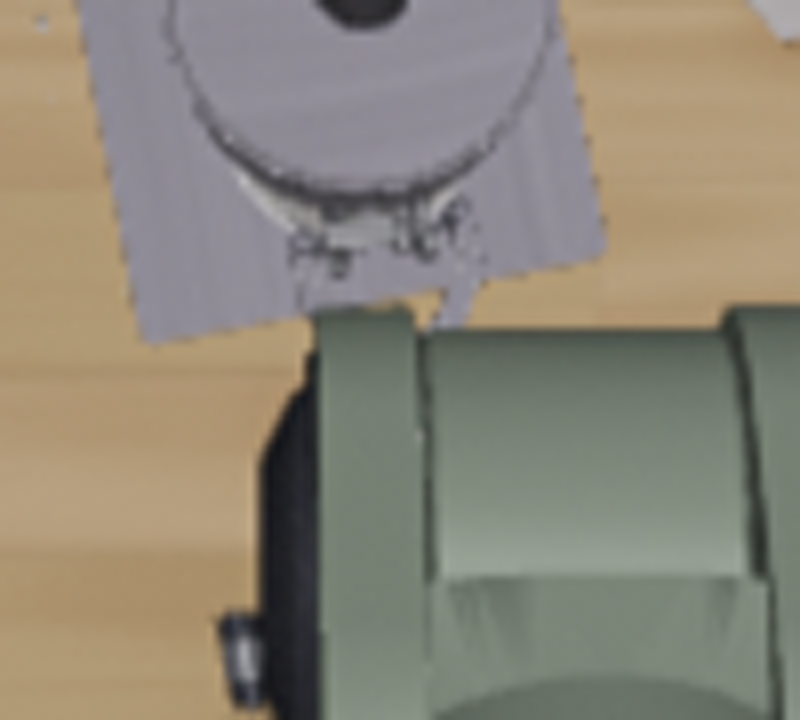

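View pics/s7.png

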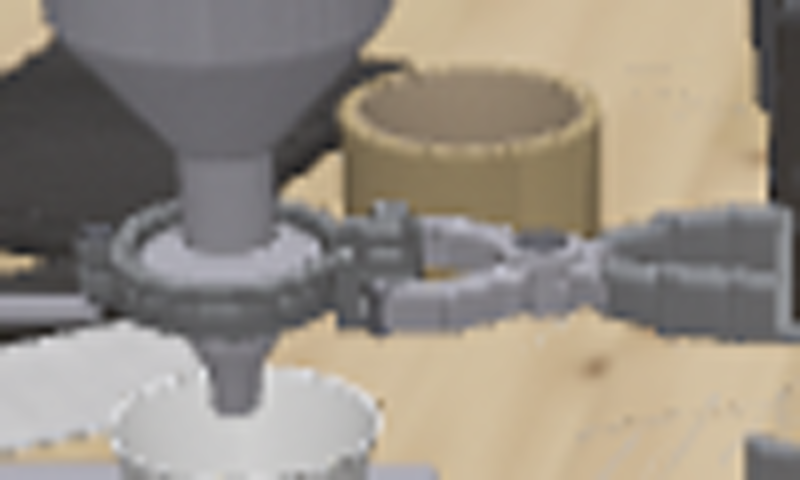

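Request:
play_rows(moves=[[[0,0,0.05,0,0,0,0.29],[0,0,0.1,0,0,0,0.24],[0,0,0.15,0,0,0,0.19],[0,0,0.2,0,0,0,0.14],[0,0,0.2,0,0,0,0.12]]], force=20)

```text
time: 7.55
eef_pos: [0.5319, 0.0695, 0.0965]
tool_rot: [-2.016, -2.41, -0.0]
wrist_force: [-0.3, 0.8, -1.5]
gripper_width: 0.562
```

```bash
python3 - <<'E'
from h import *
c=cam("top"); c=cam("top"); crop(c,250,170,310,210,12,"t8.png"); st=telemetry.read_state(); print(st["time"],st["eef_pos"],st["wrist_force"],st["moment"],st["gripper_width"])
s=cam("side"); crop(s,210,170,310,230,8,"s8.png")
E
```

```text
7.65 [0.53188025 0.0694391  0.09634503] [ 0.30568267  0.18062828 -1.10628699] [-0.01262352  0.02062116  0.03717434] 0.5636338133324383
```

View pics/t8.png

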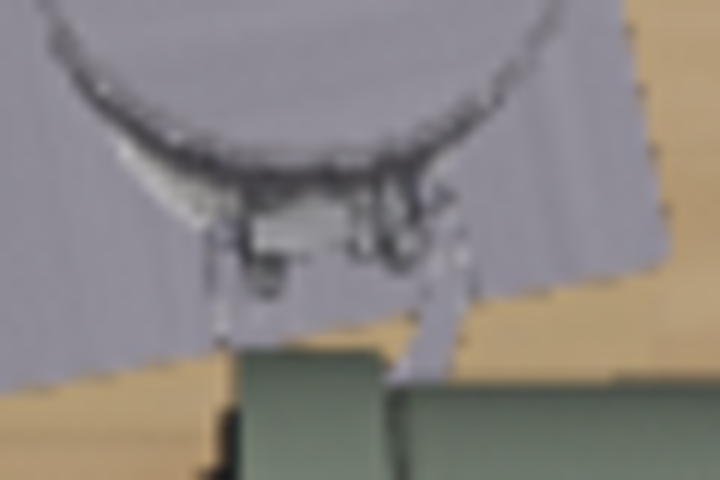

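View pics/s8.png

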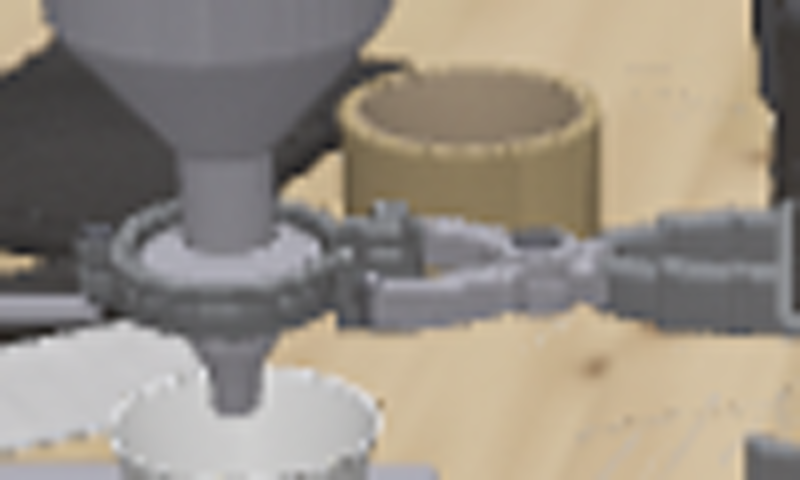

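Request:
play_rows(moves=[[[0,0,0.01,0,0,0,0.1],[0,0,0.02,0,0,0,0.08],[0,0,0.04,0,0,0,0.06],[0,0,0.05,0,0,0,0.04],[0,0,0.06,0,0,0,0.02]]])

```text
time: 8.12
eef_pos: [0.5316, 0.0694, 0.0968]
tool_rot: [-2.016, -2.409, 0.001]
wrist_force: [-1.7, 0.9, -1.7]
gripper_width: 0.51
```

Request:
play_rows(moves=[[[0,0,0.01,0,0,0,0.0],[0,0,0.02,0,0,0,-0.02],[0,0,0.03,0,0,0,-0.04],[0,0,0.04,0,0,0,-0.06],[0,0,0.05,0,0,0,-0.08]]])

```text
time: 8.53
eef_pos: [0.5314, 0.0693, 0.0972]
tool_rot: [-2.015, -2.409, 0.001]
wrist_force: [-3.1, 0.4, -2.0]
gripper_width: 0.466
```

Request:
play_rows(moves=[[[0,0,0.01,0,0,0,-0.1],[0,0,0.02,0,0,0,-0.12],[0,0,0.02,0,0,0,-0.14],[0,0,0.03,0,0,0,-0.15],[0,0,0.03,0,0,0,-0.16]]])

```text
time: 8.95
eef_pos: [0.5306, 0.0692, 0.0972]
tool_rot: [-2.015, -2.408, 0.003]
wrist_force: [-5.9, -0.7, -1.4]
gripper_width: 0.423
```

Request:
play_rows(moves=[[[0,0,0.01,0,0,0,-0.17],[0,0,0.01,0,0,0,-0.18],[0,0,0.01,0,0,0,-0.19],[0,0,0.02,0,0,0,-0.2],[0,0,0.02,0,0,0,-0.21]]])

```text
time: 9.37
eef_pos: [0.5311, 0.0693, 0.0976]
tool_rot: [-2.015, -2.409, 0.002]
wrist_force: [-4.4, 0.1, -0.6]
gripper_width: 0.399
```

Request:
play_rows(moves=[[[0,0,0.01,0,0,0,-0.22],[0,0,0.01,0,0,0,-0.23],[0,0,0.01,0,0,0,-0.24],[0,0,0.01,0,0,0,-0.25],[0,0,0.01,0,0,0,-0.26]]])

```text
time: 9.78
eef_pos: [0.5323, 0.0694, 0.0981]
tool_rot: [2.015, 2.409, 0.001]
wrist_force: [-2.5, -1.1, -1.5]
gripper_width: 0.375
```

```bash
python3 - <<'E'
from h import *
c=cam("top");  crop(c,250,170,310,210,12,"t9.png"); st=telemetry.read_state(); print(st["time"],st["eef_pos"],st["wrist_force"],st["moment"],st["gripper_width"])
s=cam("side"); crop(s,210,170,310,230,8,"s9.png")
E
```

```text
9.8333 [0.53231691 0.06941102 0.09810054] [-2.87379881 -0.48298673 -1.16229506] [-0.14261604  0.60123865 -0.06349503] 0.3754554759613322
```

View pics/t9.png

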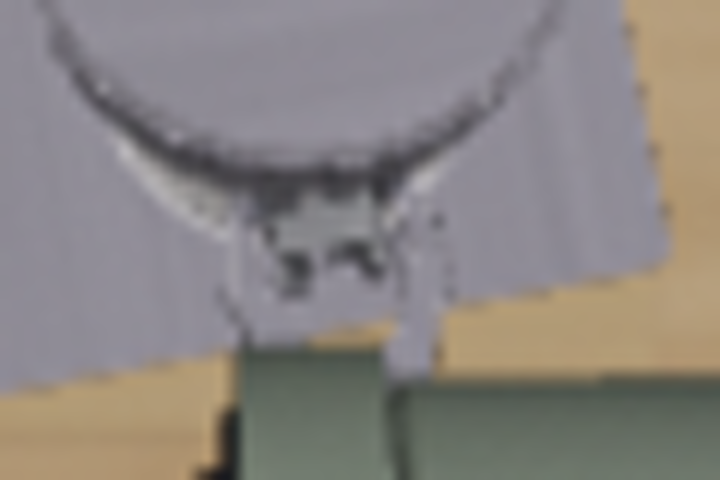

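View pics/s9.png

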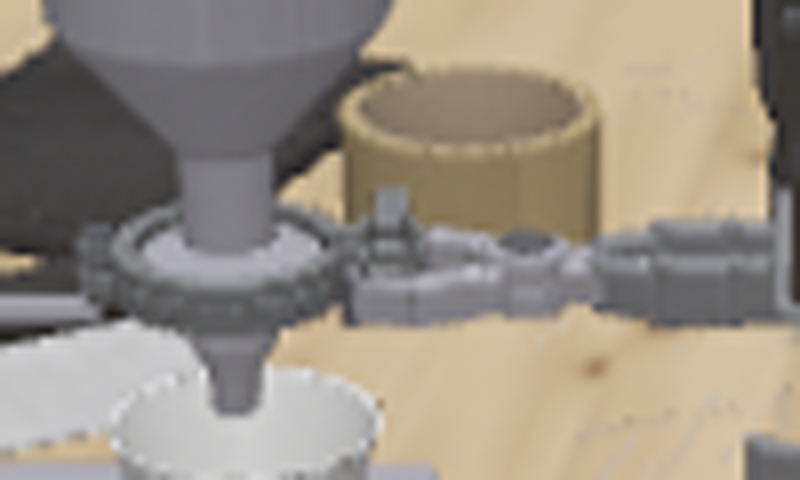

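Request:
play_rows(moves=[[[0,0,0,0,0,0,-0.265],[0,0,0,0,0,0,-0.27],[0,0,0,0,0,0,-0.275],[0,0,0,0,0,0,-0.28],[0,0,0,0,0,0,-0.285]]])

```text
time: 10.3
eef_pos: [0.5327, 0.0694, 0.0982]
tool_rot: [2.015, 2.409, 0.002]
wrist_force: [-0.9, -0.1, -0.6]
gripper_width: 0.36
```

Request:
play_rows(moves=[[[0,0,0,0,0,0,-0.29],[0,0,0,0,0,0,-0.295],[0,0,0,0,0,0,-0.3],[0,0,0,0,0,0,-0.305],[0,0,0,0,0,0,-0.31]]])

```text
time: 10.72
eef_pos: [0.5324, 0.0694, 0.0982]
tool_rot: [2.015, 2.409, 0.001]
wrist_force: [0.2, 0.5, -1.0]
gripper_width: 0.346
```

Request:
play_rows(moves=[[[0,0,0,0,0,0,-0.315],[0,0,0,0,0,0,-0.32],[0,0,0,0,0,0,-0.325],[0,0,0,0,0,0,-0.33],[0,0,0,0,0,0,-0.33]]])

```text
time: 11.13
eef_pos: [0.5323, 0.0694, 0.0981]
tool_rot: [2.016, 2.409, 0.001]
wrist_force: [1.1, -0.2, -1.2]
gripper_width: 0.338
```

```bash
python3 - <<'E'
from h import *
c=cam("top");  crop(c,250,170,310,210,12,"t10.png"); st=telemetry.read_state(); print(st["time"],st["eef_pos"],st["wrist_force"],st["moment"],st["gripper_width"])
s=cam("side"); crop(s,210,170,310,230,8,"s10.png")
E
```

```text
11.1833 [0.53227176 0.06941696 0.09809007] [ 1.14675496 -0.41221862 -0.80413765] [-0.01769345 -0.230412   -0.05235771] 0.3387769588325181
```

View pics/t10.png

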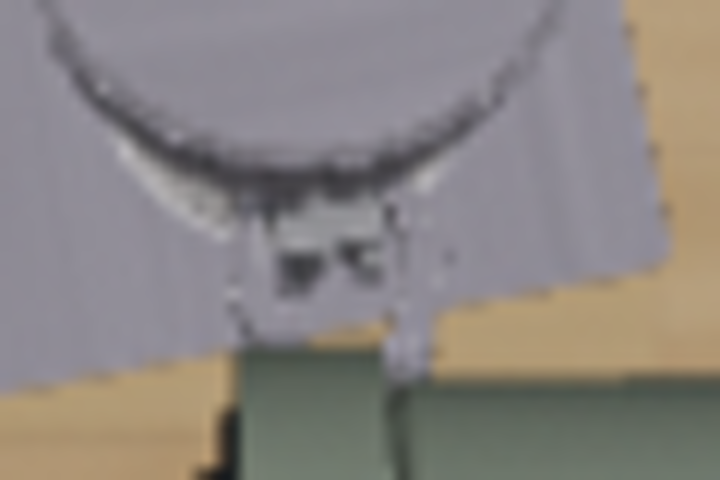

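View pics/s10.png

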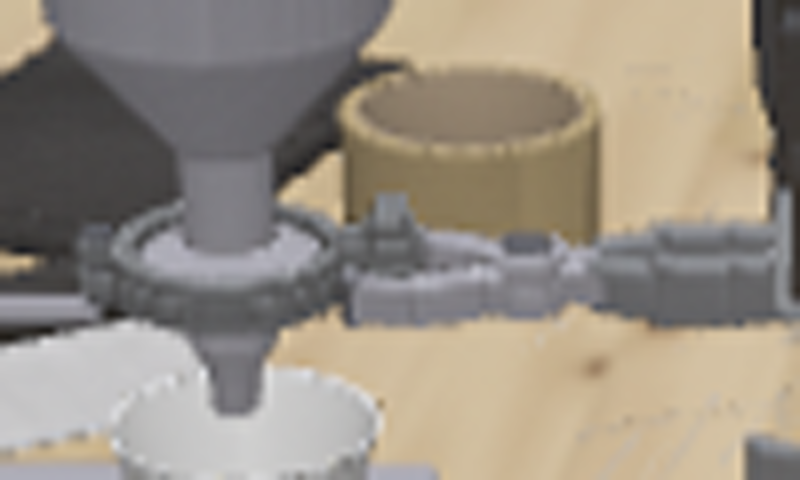

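Request:
play_rows(moves=[[[0,0,0,0,0,0,-0.3],[0,0,0,0,0,0,-0.25],[0,0,0,0,0,0,-0.2],[0,0,0,0,0,0,-0.15],[0,0,0,0,0,0,-0.15]]])

```text
time: 11.65
eef_pos: [0.5317, 0.0694, 0.0979]
tool_rot: [-2.015, -2.409, 0.0]
wrist_force: [0.0, 0.1, -1.8]
gripper_width: 0.424
```

```bash
python3 - <<'E'
from h import *
c=cam("top");  crop(c,250,170,310,210,12,"t11.png"); st=telemetry.read_state(); print(st["time"],st["eef_pos"],st["wrist_force"],st["moment"],st["gripper_width"])
s=cam("side"); crop(s,210,170,310,230,8,"s11.png")
E
```

```text
11.7 [0.53182279 0.0694052  0.09793101] [ 1.13799498 -0.2393958  -1.41469691] [-0.01542352  0.08383781 -0.00733003] 0.4233757617105036
```

View pics/t11.png

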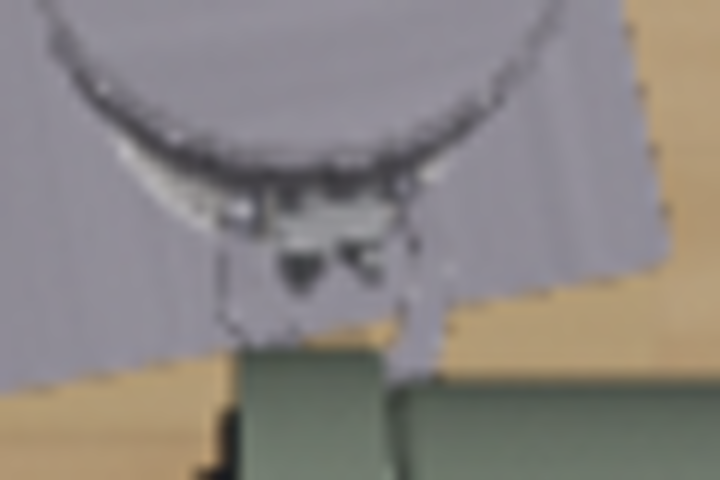

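View pics/s11.png

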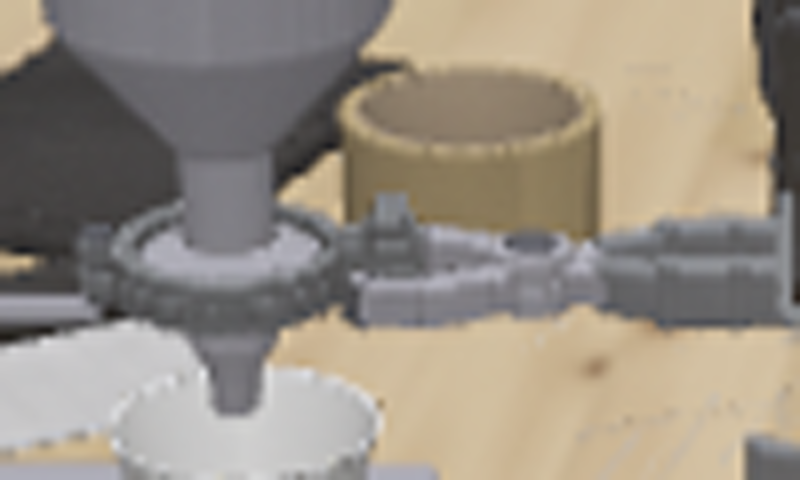

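Request:
play_rows(moves=[[[0,0,-0.05,0,0,0,-0.05],[0,0,-0.1,0,0,0,0.05],[0,0,-0.2,0,0,0,0.15],[0,0,-0.3,0,0,0,0.24],[0,0,-0.35,0,0,0,0.3]]])

```text
time: 12.17
eef_pos: [0.5319, 0.0694, 0.0943]
tool_rot: [-2.016, -2.409, 0.0]
wrist_force: [-0.2, -0.8, -0.4]
gripper_width: 0.651
```

Request:
play_rows(moves=[[[0,0,0,0,0,0,0.31],[-0.6,-0.11,0,0,0,0,0.31],[-1.6,-0.3,0,0,0,0,0.31],[-2.6,-0.48,0,0,0,0,0.31],[-3.6,-0.67,0,0,0,0,0.31]]])

```text
time: 12.58
eef_pos: [0.4951, 0.0626, 0.0944]
tool_rot: [-2.016, -2.41, 0.0]
wrist_force: [0.0, -0.7, -1.9]
gripper_width: 0.657
```

Request:
play_rows(moves=[[[-1,-0.19,0,0,0,0,0.31],[-2,-0.37,0,0,0,0,0.31],[-3,-0.56,0,0,0,0,0.31],[-3.5,-0.65,0,0,0,0,0.31],[-3.5,-0.65,0,0,0,0,0.31]]])

```text
time: 13.0
eef_pos: [0.4594, 0.0561, 0.0945]
tool_rot: [-2.015, -2.409, 0.001]
wrist_force: [0.2, -0.1, -1.8]
gripper_width: 0.653
```

```bash
python3 - <<'E'
from h import *
c=cam("top");c=cam("top");  crop(c,230,160,330,250,8,"t12.png"); st=telemetry.read_state(); print(st["time"],st["eef_pos"],st["wrist_force"],st["moment"],st["gripper_width"])
s=cam("side"); crop(s,210,160,310,230,8,"s12.png")
E
```

```text
13.1 [0.46139897 0.05616739 0.09475724] [ 0.81644672 -0.43265592 -1.52582842] [0.03959036 0.01416004 0.06049431] 0.6566936807058467
```

View pics/t12.png

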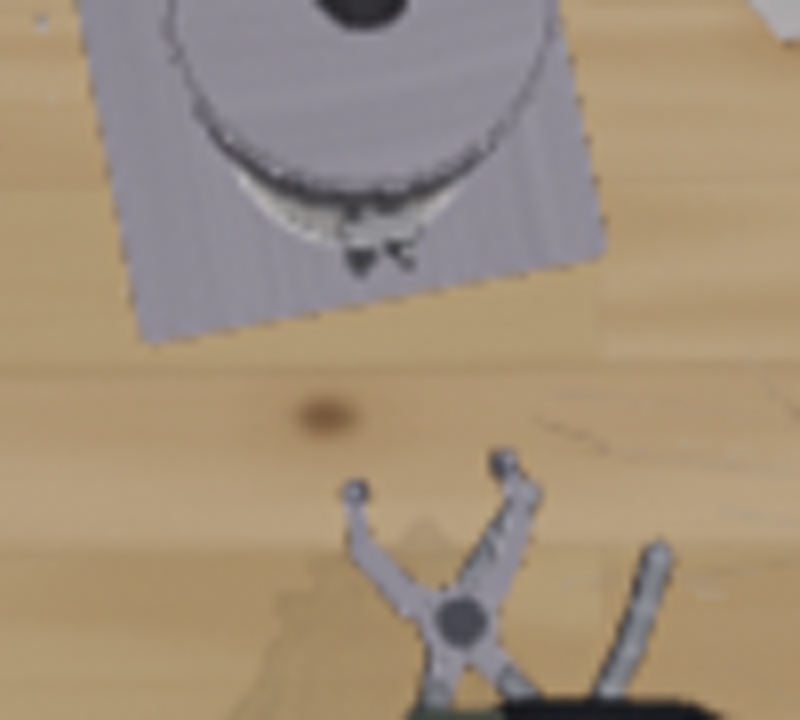

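View pics/s12.png

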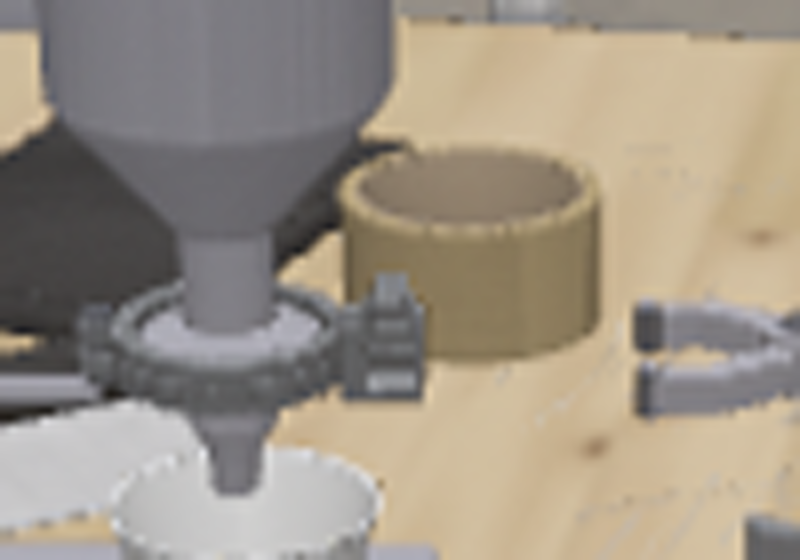

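Request:
play_rows(moves=[[[0.2,-1,0,0,0,-0.3,0.31],[0.5,-2.8,0,0,0,-0.8,0.31],[0.9,-4.8,0,0,0,-1.4,0.31],[1.3,-6.8,0,0,0,-2.0,0.31],[1.6,-8.8,0,0,0,-2.6,0.31]]])

```text
time: 13.57
eef_pos: [0.4779, -0.0334, 0.0946]
tool_rot: [2.328, 2.108, 0.0]
wrist_force: [0.2, -0.6, -1.3]
gripper_width: 0.658
```

Request:
play_rows(moves=[[[0.4,-2,0,0,0,-0.5,0.31],[0.7,-4,0,0,0,-1.0,0.31],[1.0,-5.6,0,0,0,-1.5,0.31],[1.3,-6.8,0,0,0,-1.83,0.31],[1.3,-6.8,-0.5,0,0,-1.83,0.31]]])

```text
time: 13.98
eef_pos: [0.4921, -0.103, 0.0902]
tool_rot: [2.517, 1.874, 0.002]
wrist_force: [0.4, 0.1, -1.2]
gripper_width: 0.656
```

Request:
play_rows(moves=[[[0,0,-1.5,0,0,0,0.31],[0,0,-3,0,0,0,0.31],[0,0,-4.5,0,0,0,0.31],[0,0,-6,0,0,0,0.31],[0,0,-6.5,0,0,0,0.31]]])

```text
time: 14.4
eef_pos: [0.4885, -0.0989, 0.0223]
tool_rot: [-2.513, -1.881, 0.003]
wrist_force: [0.2, 0.7, -1.4]
gripper_width: 0.652
```

```bash
python3 - <<'E'
from h import *
s=cam("side");s=cam("side"); crop(s,260,120,400,240,5,"s13.png"); st=telemetry.read_state(); print(st["time"],st["eef_pos"],st["wrist_force"],st["moment"],st["gripper_width"])
E
```

```text
14.5 [ 0.48890821 -0.09907755  0.02336684] [ 0.38483403  0.23187726 -0.400529  ] [ 0.02617016 -0.01938273 -0.00621533] 0.6554372958963406
```

View pics/s13.png

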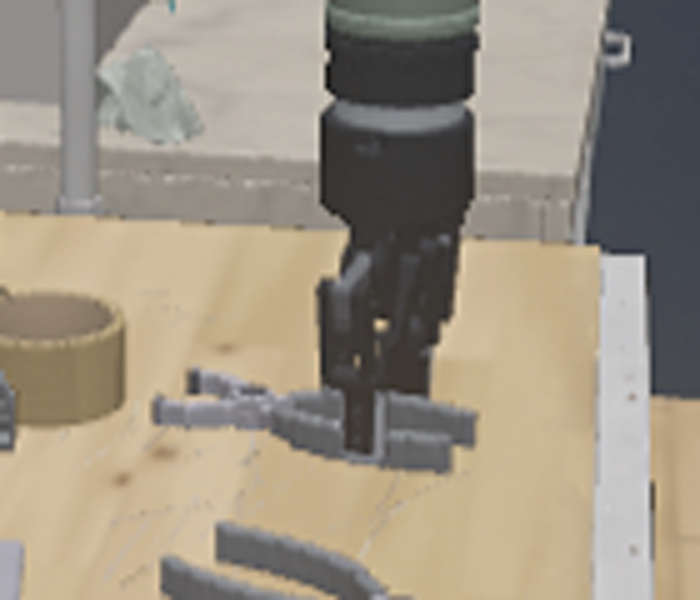

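Request:
play_rows(moves=[[[0,0,-0.6,0,0,0,0.31],[0,0,-1.2,0,0,0,0.31],[0,0,-1.5,0,0,0,0.31],[0,0,-1.7,0,0,0,0.31],[0,0,-1.8,0,0,0,0.31]]])

```text
time: 14.92
eef_pos: [0.4899, -0.0998, 0.0063]
tool_rot: [-2.516, -1.882, 0.0]
wrist_force: [0.5, 0.1, -1.1]
gripper_width: 0.651
```

Request:
play_rows(moves=[[[0,0,-0.1,0,0,0,0.31],[0,0,-0.2,0,0,0,0.31],[0,0,-0.2,0,0,0,0.31],[0,0,-0.2,0,0,0,0.31],[0,0,-0.2,0,0,0,0.31]]])

```text
time: 15.33
eef_pos: [0.4901, -0.0998, 0.0046]
tool_rot: [2.516, 1.882, 0.0]
wrist_force: [-1.0, -0.1, -0.8]
gripper_width: 0.657
```

Request:
play_rows(moves=[[[0,0,-0.1,0,0,0,0.31],[0,0,-0.2,0,0,0,0.31],[0,0,-0.3,0,0,0,0.31],[0,0,-0.3,0,0,0,0.31],[0,0,-0.3,0,0,0,0.31]]])

```text
time: 15.75
eef_pos: [0.49, -0.0998, 0.0016]
tool_rot: [2.516, 1.882, 0.0]
wrist_force: [-0.4, -0.1, 1.0]
gripper_width: 0.66
```

Request:
play_rows(moves=[[[0,0,-0.05,0,0,0,0.36],[0,0,-0.05,0,0,0,0.42],[0,0,-0.05,0,0,0,0.5],[0,0,-0.05,0,0,0,0.7],[0,0,-0.05,0,0,0,1]]])

```text
time: 16.17
eef_pos: [0.49, -0.0998, 0.001]
tool_rot: [2.516, 1.882, 0.0]
wrist_force: [-0.2, -0.2, 0.2]
gripper_width: 0.964
```

Request:
play_rows(moves=[[[0,0,0,0,0,0,1],[0,0,0,0,0,0,1],[0,0,1,0,0,0,1],[0,0,2.5,0,0,0,1],[0,0,4,0,0,0,1]]])

```text
time: 16.58
eef_pos: [0.4895, -0.0996, 0.0417]
tool_rot: [-2.515, -1.881, 0.001]
wrist_force: [-0.1, 0.3, -0.3]
gripper_width: 1.003
```

Request:
play_rows(moves=[[[0,0,2,0,0,0,1],[0,0,5,0,0,0,1],[0,0,8,0,0,0,1],[-1,-3,11,0,0,0,1],[-2,-7,13,0,0,0,1]]])

```text
time: 17.0
eef_pos: [0.4721, -0.1638, 0.172]
tool_rot: [2.509, 1.886, 0.003]
wrist_force: [2.4, -0.7, 0.3]
gripper_width: 1.0
```

Request:
play_rows(moves=[[[-1,-4,2,0,0,0,1],[-2,-8,3,0,0,0,1],[-3,-10,3,0,0,0,1],[-3,-10,3,0,0,0,1],[-3,-10,3,0,0,0,1]]])

```text
time: 17.42
eef_pos: [0.4407, -0.2657, 0.1991]
tool_rot: [2.518, 1.877, 0.001]
wrist_force: [-0.4, 0.0, -0.2]
gripper_width: 0.996
```

```bash
python3 - <<'E'
from h import *
st=telemetry.read_state(); print(st["time"],st["eef_pos"],st["wrist_force"])
s=cam("side"); crop(s,180,120,380,270,4,"s14.png")
c=cam("top"); crop(c,120,130,420,290,2.6,"t14.png"); crop(c,250,170,310,210,12,"t15.png")
E
```

```text
17.4167 [ 0.44072002 -0.26574349  0.19910693] [-0.36905721  0.04379642 -0.1778671 ]
```

View pics/s14.png

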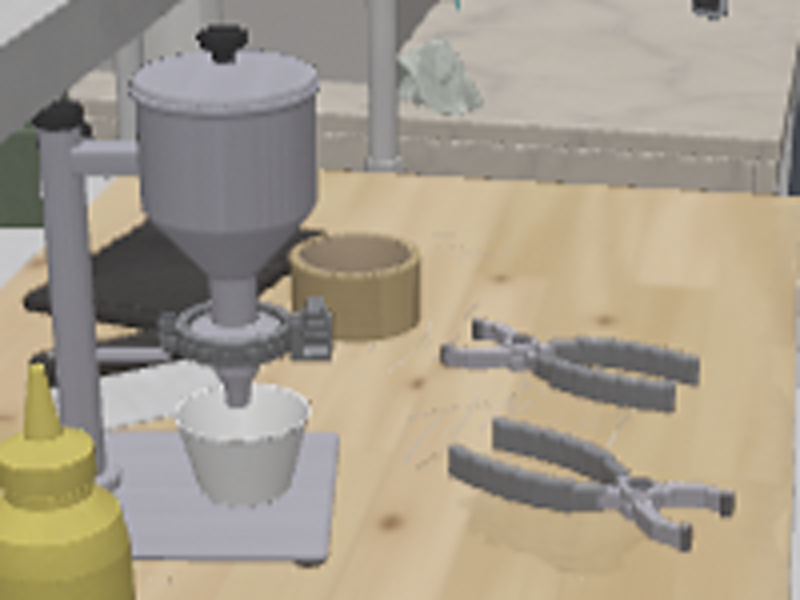

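View pics/t14.png

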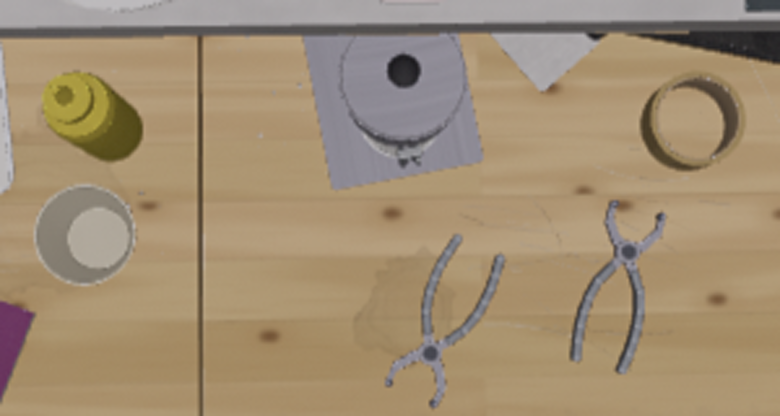

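View pics/t15.png

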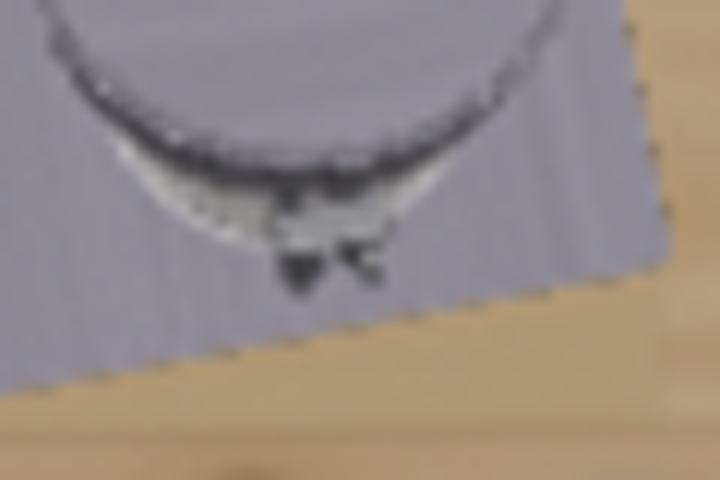

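The pictures show the clamp still shut, with its ears at about (300,270) and (360,265) in the top crop. The pliers lie flat where they started, and everything else is unmoved.

```bash
python3 -c "
from workcell import sign_off
print(sign_off())"
```

```text
the job is handed in; nothing more can be done
None
```

The clamp is clicked shut and the job is handed in, after about 17.5 s of the 58 s allowed.

- **Squeeze:** I took the right-hand pliers, set the jaw pads on the two ears, and closed in small steps with the grip capped at 20 N. The pads ended about 20 mm apart, worked out from the gripper width.
- **Click:** The wrist's sideways force peaked at about 6 N and then fell to about zero. When I opened the jaws again, the ears stayed together, and they were still together in the last pictures.
- **Pliers:** They lie flat where they started, clear of the dispenser. They had tipped slightly jaws-up in the grip just before I set them down, but lay flat once released.
- **Other things:** In the last pictures the cup, bottle, bowl, tape roll and other pliers look unmoved. The gripper is up and clear of everything.

**Not measured directly:** I had no reading of the force on the ears. By the stated figures, the 20 N cap allows at most about 19 N there. The squeeze force and the closing both followed the commands, with no sign of reaching the hard stop. No check failed or disagreed.

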